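# Clamp the forming block at the right pressure

## Task

Clamp the arched-top wooden forming block lengthwise in the bench clamp, standing on the bed between the sliding jaw and the roller of the spring arm: hold the release bar up while you slide the jaw, press the block against the roller until the pointer reads between the two long marks of the scale, and let the bar drop fully home in a notch so that the clamp holds by itself. If the jaw stands too close for the block, slide it back first. Leave the other things on the bench where they are.

Things in the scene. Friction and masses are not known exactly. Their poses are not given: they have to be found in the camera images.
- clamp: Bench clamp, dark grey cast iron, fixed: a base plate 470 x 130 x 10 mm carrying two flat bed rails (tops 40 mm above the bench, each 30 mm wide, outer edges 50 mm either side of the centre line) with a toothed steel rack between them. Origin on the bench, on the centre line; x runs along the bed from the sliding jaw towards the spring arm; the base spans x = -205 to +265 mm.
- jaw (a joint): Travel of the sliding jaw along the clamp's +x, m; 0 = fully back, 0.168 = furthest towards the spring arm. The plunger of the release bar locks it in notches 14 mm apart, at 0, 0.014, 0.028 ... 0.168 (play about 1 mm either way). With the bar up the jaw slides with under 1 N of friction. The jaw's saddle is 105 x 116 mm, the upright jaw 100 mm wide with its top 92 mm above the bench.
- jaw_face (a point): Middle of the jaw's wood-faced front, at the height of the bed (40 mm above the bench); the face looks along the clamp's +x and moves with the jaw.
- release_bar (a joint): Lift of the release bar, m: 0 = down, plunger in a notch; the plunger clears the teeth from 0.010 up; 0.020 = highest. A spring presses it down (about 6 N at the bottom, 9 N at the top).
- bar_mid (a point): Middle of the release bar: a level round bar 12 mm thick, 116 mm long, across the bed (clamp's y) over the rear of the sliding jaw, moving with it; axis 110 mm above the bench when down. Guide rods 40 mm either side and a thin plunger rod in the middle run down into 20 mm wide sleeves, tops 32 mm or more below the axis. The upright jaw's back is 55 mm in front, its top 18 mm lower than the axis.
- pressure_head: Head of the spring arm, dark grey, fixed near the bed's far end (+x); axes as the clamp's. Origin on the bed (40 mm above the bench), on the centre line. Its 14 mm high foot starts 30 mm beyond the origin (beyond y = 52 mm: 8 mm before it). On the +y side it carries the arm's pivot (19 mm beyond the origin, 98 mm to the side) and a light scale plate with nine marks, 94 mm above the bench.
- pressure_arm (a joint): Deflection of the spring arm about its upright pivot, rad: 0 at rest, growing to 0.64 as the roller is pushed along the clamp's +x. Pivot to roller 100 mm, so 10 mm of push is about 0.1 rad; square across the bed at 0.36. Pushes back with 3 N at 0, 11 N at 0.36. Its pointer shows the deflection on the scale: marks every 0.08 from 0 to 0.64, the two long ones at 0.24 and 0.48.
- shoe (a point): Middle of the arm's black roller, an upright cylinder of radius 14 mm that reaches from 56 to 98 mm above the bench and stands over the centre line of the bed; its side towards the jaw presses on the work.
- arched_block: The forming block to clamp: pale wood, 120 mm long (its x), 54 mm wide (its y), 70 mm high, with flat upright ends and sides (sides flat up to 43 mm) and a top rounded over like a loaf, the arch running along its length; about 0.3 kg. Origin at the centre of its underside.
- oval_block: Another forming block of the same wood, flat-topped with half-round ends seen from above, 120 x 54 x 50 mm. Origin under its centre. Leave it.
- flat_block: Another forming block of the same wood, plain flat box 130 x 62 x 44 mm. Origin under its centre. Leave it.
- glue_jar: Glue jar with white cap, 64 mm across, 92 mm high, standing beside the clamp's bed. Origin under its centre. Leave it.
- mallet: Mallet lying down, head 60 mm across and 100 mm long, whole length 245 mm. Origin on the bench under its middle. Leave it.
- thread_cone: Standing cone of thread, 64 mm across at the foot, 114 mm high. Origin under its centre. Leave it.
- burnisher: Standing dark wooden edge burnisher, 40 mm across, 100 mm high, beside the clamp. Origin under its centre. Leave it.
- punch_pliers: Hole punch pliers lying down, about 200 mm long, 60 mm wide, 37 mm high. Origin on the bench under their middle. Leave them.
- wax_tin: Round flat metal tin, 62 mm across, 30 mm high. Origin under its centre. Leave it.
There are look-alikes about, which are no part of the job. Leave any green or orange look-alike of the arched_block alone.

How it is judged (in metres and radians):
On the way, in this order (a step that is already met when the one before it is completed fails the run):
1. the arched block stands on the bed, lengthwise, between the jaw and the roller (z of arched_block in the frame of clamp between 0.036 and 0.044 m and y of arched_block in the frame of clamp between -0.015 and 0.015 m and x of arched_block in the frame of jaw_face above 0.055 m and angle between the x axis of arched_block and the x axis of clamp, either way round below 0.15 rad and angle between arched_block's own z axis and vertical below 0.1 rad and x of arched_block in the frame of shoe below -0.065 m), for 0.2 s.
2. the jaw presses the block against the roller with the release bar held up (value of joint release_bar above 0.009 m and value of joint pressure_arm above 0.12 rad), for 0.1 s.
At the end, for the whole second after the job is handed in: The arched block stands on the bed within 15 mm of its centre line and 0.15 rad of lengthwise, touching the jaw (gap under 6 mm) and the roller; the pointer rests between the long marks (0.24 to 0.48 rad); the release bar is down (under 4 mm) in a notch; jaw and block are at rest (z of arched_block in the frame of clamp between 0.036 and 0.044 m and y of arched_block in the frame of clamp between -0.015 and 0.015 m and x of arched_block in the frame of jaw_face between 0.055 and 0.066 m and angle between the x axis of arched_block and the x axis of clamp, either way round below 0.15 rad and angle between arched_block's own z axis and vertical below 0.1 rad and value of joint pressure_arm between 0.24 and 0.48 rad and value of joint release_bar below 0.004 m and velocity of joint jaw between -0.005 and 0.005 m/s and linear speed of arched_block below 0.01 m/s).
It fails at once if another thing on the bench is moved by more than 30 mm (distance of any of oval_block, flat_block, glue_jar, mallet, thread_cone, burnisher, punch_pliers, wax_tin from where it was at the start of the episode above 0.03 m).
It also fails if it takes over 72 s, if anything falls off the work surface, if the arm or the gripper's body presses on something with over 40 N, if the wrist force passes 120 N, or if a joint passes its speed limit or range.

## Robot

A 6-joint arm with a two-finger parallel gripper is mounted at the origin on the work surface. World frame = base frame: x ahead of the robot, y to its left, z up, the work surface at z = 0. Lengths are in mm, angles in rad, forces in N, time in s.
With the tool pointing down it reaches from about 375 to 925 mm from the base axis. Payload 5.7 kg.
Tool frame: the origin (TCP) lies midway between the tips of the shut fingers; the grasp point (between the pads) lies 19 mm behind it (ctrl.grip_point_offset is the distance from the TCP to the grasp point, in mm); x points along the fingers, y is the direction in which the jaws open and shut, and the axes are right-handed (so a half turn about x gives the same grasp; the last joint's range is limited). The gripper opens to 88 mm and grips with 3 to 60 N. Pads are 20 mm wide; open, the fingers measure 115 mm over their backs; the gripper's body (75 mm by 178 mm) begins 61 mm behind the grasp point.
Start: joints at [0.999, 0.359, 1.51, -0, 1.272, -0.115], TCP at [264.635, 538.452, 222.623] pointing down, gripper open.
Joint ranges: [-2.97, 2.97], [-1.01, 2.36], [0.21, 2.38], [-0.96, 4.11], [0.2, 2.71], [-2.98, 2.98]. Speed limits (rad/s): [2.39, 2.39, 3.14, 3.14, 3.14, 3.14].

## Interface

Orientations are given as a unit quaternion [w, x, y, z].
In Python, from workcell import ctrl gives the robot as it stands.
- The arm moves only by the tool move_arm, never from a script. Its argument "rows" is a list of rows, each an object of numbers: "tx", "ty", "tz": the shift along the tool's x, y, z in mm; "spin": the turn about the tool's x in degrees; "claw": the opening, from 0 (shut) to 1 (fully open). In form: [{"tx": .., "ty": .., "tz": .., "spin": .., "claw": ..}, ...]. A call has 1 to 12 rows; each row is the pose to reach, as a shift and turn from the pose measured when the call began, along the tool's axes at that moment; what a row does not reach only later rows make up. A row lasts 1/10 s, in which the tool goes at most 50 mm and 8.59 degrees, less where a joint would pass 70% of its speed; a pose out of reach is approached as far as the arm can. A call with a gripper value outside its range is refused whole. The fingers move at their own pace and stop on an object; "squeeze" is the grip in N (left out, the last holds). Time passes only in rows, so rows that repeat a pose let the fingers close. It gives the time, the measured TCP pose, the force and the opening at its end, in the units of the state.
- ctrl.read_state(): the state, without advancing time (a new reading comes with each control period).
- ctrl.capture(name): name is "scene" or "top" or "wrist"; returns the picture (480x640x3 uint8, red, green, blue); there is no depth.
- ctrl.get_calibration(name): a dict with "intrinsics" (3x3 intrinsics, pixels), "dist_coeffs" ([k1, k2, p1, p2, k3] as OpenCV has them; the pictures are not rectified), "world_to_cam" (4x4, takes a point from world to camera coordinates). Camera axes: x right, y down, z forward; pixel columns grow to the right and rows downward; lengths in mm; the calibration is good to about 2 mm. A picture is of the moment at which its call begins: read the wrist's pose just before it. get_calibration takes no time and is no camera call; for the wrist camera it gives the pose at the moment of the call.
- ctrl.finish_job(): hands the job in, once; it reports no verdict.
Trained networks look in the newest picture that a camera, given by its name, has taken for a name from the list of things; names that differ only in an ending like _2 or _b are one class to them, and where a whole thing is asked for, a point or a joint stands for the part that bears it (a point fixed in the world has none). Each returns a list of dicts, best first, with "p" (0 to 1); they miss things now and then, are a little off and sometimes report something else, mostly with a low value. They report only what shows in the picture. A call takes as long as a camera call. They do not tell look-alikes from the thing itself.
- ctrl.cut_out(camera, label): "region" (480x640 bool, what is visible of it).
- ctrl.landmark_of(camera, label): "location" ([x, y, z] in mm, in world coordinates, good to about 4 mm: a listed point, or the origin of a listed thing).
The state is a dict: "time": time; "joint_positions": joint angles; "joint_velocities": joint speeds; "joint_efforts": joint torques, N m; "position": TCP position; "eef_rot": TCP orientation; "contact_force": force on the tool from outside, world axes, zero at the start; "torque": the same for the moment, N m; "gripper_width": finger opening in mm.
Only numpy, scipy, OpenCV 4.12 (cv2) and the standard library are available. Lean on these libraries where they do the work, as an engineer would, in place of code of your own. Each camera call takes 0.05 s, during which the arm holds its last target.

## Working session

There is one attempt and no reset: what is moved stays moved. The work goes in short steps, Python scripts to look and compute and a tool call to move; the robot and the scene stay as the last step left them, time stands still between calls to the robot, and variables do not carry over. Pictures are saved under pics/ and viewed, and the job is handed in when it is done.

Besides the shell and the picture viewer there is one more tool, called after ">>>" in YAML: its name, and indented under it one key for each argument. move_arm: Moves the arm, as the interface text tells. Its arguments: {"type":"object","properties":{"rows":{"type":"array"},"squeeze":{"type":"number"}},"required":["rows"]}

```bash
ls; mkdir -p pics; python3 - <<'E'
from workcell import ctrl
import cv2
for n in ("scene","top"):
    im=ctrl.capture(n); cv2.imwrite(f"pics/{n}0.png",im[:,:,::-1])
s=ctrl.read_state(); print(s["time"],s["position"],s["eef_rot"],s["gripper_width"])
for l in ["clamp","jaw_face","bar_mid","pressure_head","shoe","arched_block","glue_jar","burnisher"]:
    for c in ("top","scene"):
        print(l,c,[(round(d["p"],2),[round(float(v)) for v in d["location"]]) for d in ctrl.landmark_of(c,l)])
print(ctrl.read_state()["time"])
E
```

```text
pics
0.1 [264.31622736 537.94427199 221.91287609] [ 0.68855302  0.15956779  0.68892843 -0.1606564 ] 87.82861270284135
clamp top [(0.84, [591, 29, -3])]
clamp scene [(0.93, [592, 30, 2])]
jaw_face top [(0.77, [583, 32, 41]), (0.32, [266, 362, 2])]
jaw_face scene [(0.97, [585, 30, 42])]
bar_mid top [(0.55, [510, 14, 111])]
bar_mid scene [(0.69, [508, 10, 110])]
pressure_head top [(0.94, [709, 55, 41]), (0.61, [510, 12, 110]), (0.58, [690, 56, 78])]
pressure_head scene [(0.84, [714, 56, 41])]
shoe top [(0.75, [693, 55, 78])]
shoe scene [(0.78, [690, 56, 76]), (0.68, [445, 129, -2])]
arched_block top [(0.87, [494, 592, 3]), (0.81, [456, 355, -1]), (0.7, [357, 490, 2]), (0.62, [278, 203, 2]), (0.54, [263, 362, -1])]
arched_block scene [(0.76, [355, 488, -4]), (0.7, [501, 593, 0]), (0.66, [278, 203, 4]), (0.65, [452, 352, -2]), (0.28, [573, 330, 1])]
glue_jar top [(0.63, [659, -83, -3])]
glue_jar scene [(0.97, [659, -86, 0])]
burnisher top [(0.45, [442, 126, -4])]
burnisher scene [(0.86, [444, 128, -2])]
0.9
```

View pics/scene0.png

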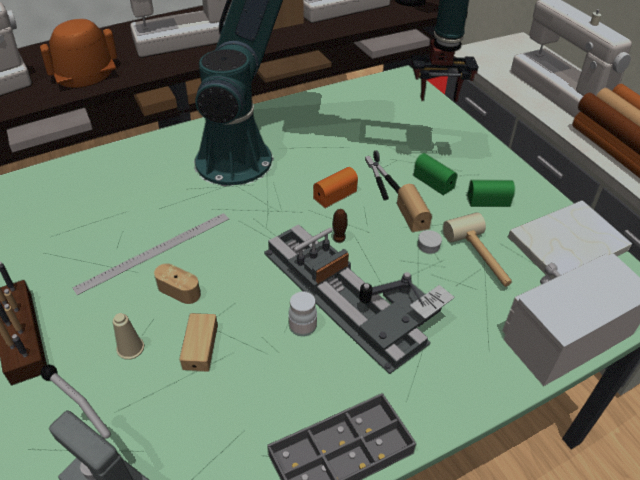

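View pics/top0.png

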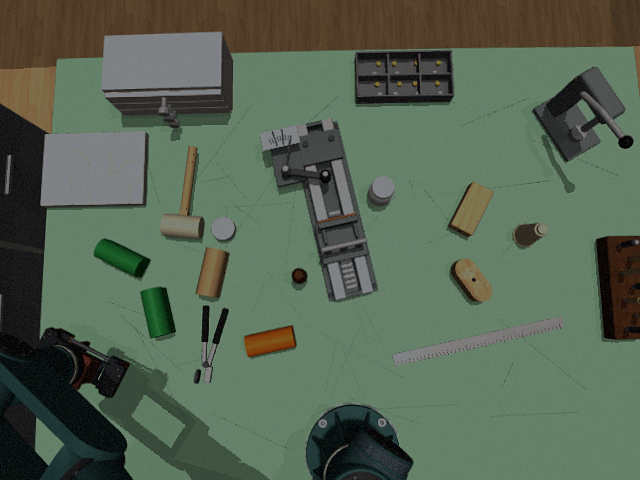

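The arched-block candidates in the top picture are green (122,258), green (157,312), orange (270,341) and pale wood (212,273). The pale one fits. I'll confirm it with a crop and measure it.

```bash
cat > h.py <<'E'
from workcell import ctrl
import numpy as np, cv2
from scipy.spatial.transform import Rotation as R
def K(n):
    c=ctrl.get_calibration(n); return np.array(c["intrinsics"],float),np.array(c["dist_coeffs"],float),np.array(c["world_to_cam"],float)
def proj(n,P):
    k,d,T=K(n); P=np.atleast_2d(np.array(P,float))
    return cv2.projectPoints(P,cv2.Rodrigues(T[:3,:3])[0],T[:3,3],k,d)[0][:,0]
def unproj(n,px,z):
    k,d,T=K(n); u=cv2.undistortPoints(np.array(px,float).reshape(-1,1,2),k,d)[:,0]
    Rm=T[:3,:3];c=-Rm.T@T[:3,3]
    r=np.c_[u,np.ones(len(u))]@Rm
    return c+r*((z-c[2])/r[:,2])[:,None]
def rot():
    q=ctrl.read_state()["eef_rot"]; return R.from_quat([q[1],q[2],q[3],q[0]]).as_matrix()
def go(p,yaw):
    """tool shift to reach TCP p with tool y pointing at yaw (mod pi)"""
    s=ctrl.read_state();M=rot();d=M.T@(np.array(p)-s["position"])
    cur=np.arctan2(M[1,1],M[0,1]); dy=(yaw-cur+np.pi/2)%np.pi-np.pi/2
    # tool x is down: turn about tool x by +a turns yaw by -a
    print("t",s["time"],"pos",np.round(s["position"],1),"yaw",round(cur,3),"w",round(s["gripper_width"],1),"down",np.round(M[:,0],3),"j6",round(s["joint_positions"][5],2))
    print("tx ty tz",np.round(d,1),"spin",round(-np.degrees(dy),1),"F",np.round(s["contact_force"],1))
E
python3 - <<'E'
from h import *
a=cv2.imread("pics/top0.png"); b=cv2.imread("pics/scene0.png")
cv2.imwrite("pics/c1.png",np.hstack([cv2.resize(a[230:310,170:260],None,fx=4,fy=4,interpolation=2)[:320],cv2.resize(b[170:250,370:460],None,fx=4,fy=4,interpolation=2)]))
cv2.imwrite("pics/c2.png",cv2.resize(a[110:310,250:400],None,fx=3,fy=3,interpolation=2))
ctrl.capture("top")
for d in ctrl.cut_out("top","arched_block"):
    m=d["region"].astype(np.uint8); ys,xs=m.nonzero()
    if len(xs)<20: continue
    r=cv2.minAreaRect(np.c_[xs,ys].astype(np.float32)); print(round(d["p"],2),len(xs),r)
    if abs(r[0][0]-212)<10 and abs(r[0][1]-273)<10:
        print(unproj("top",cv2.boxPoints(r),45).round(1))
print(ctrl.read_state()["time"])
E
```

```text
0.81 1304 ((157.61766052246094, 311.0293884277344), (50.436336517333984, 27.007844924926758), 77.47119140625)
0.8 1117 ((212.32354736328125, 272.7059326171875), (24.738632202148438, 47.77951431274414), 14.03624439239502)
[[401.9 392.3  45. ]
 [519.7 364.3  45. ]
 [503.2 302.4  45. ]
 [386.  330.9  45. ]]
0.62 1202 ((120.89999389648438, 256.70001220703125), (56.796119689941406, 22.807893753051758), 26.56505012512207)
0.55 1174 ((270.2323303222656, 339.99578857421875), (23.664342880249023, 51.87327575683594), 76.86598205566406)
0.47 406 ((306.5403747558594, 175.8289794921875), (47.24778366088867, 13.130126953125), 1.9749339818954468)
1.0
```

View pics/c1.png

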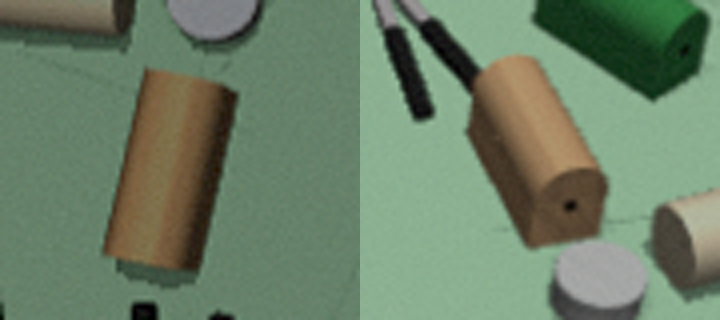

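View pics/c2.png

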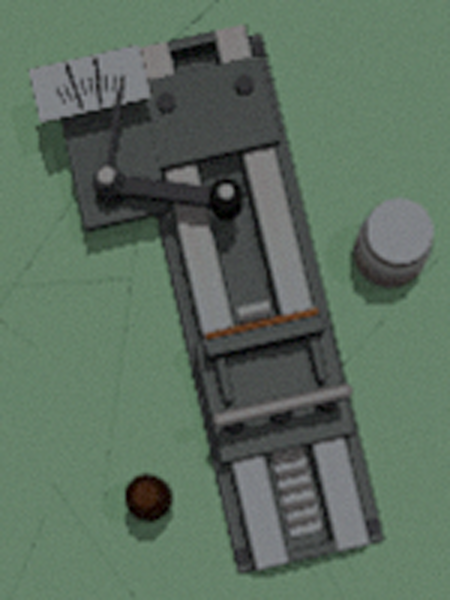

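```bash
python3 - <<'E'
from h import *
f=lambda L:[(250+u/3,110+v/3) for u,v in L]
P=unproj("top",f([(163,172),(206,337),(234,462),(257,570),(276,147),(318,308),(347,440),(368,542)]),40)
print(P.round(1))
L,Rr=P[:4],P[4:]
for Q in(L,Rr):
    k=np.polyfit(Q[:,0],Q[:,1],1); print("yaw",np.arctan(k[0]),k)
# bar ends z=110
B=unproj("top",f([(217,418),(349,392)]),110);print("bar",B,B.mean(0))
J=unproj("top",f([(206,336),(319,312)]),92);print("jaw top edge",J,J.mean(0))
S=unproj("top",f([(226,192)]),98);print("shoe",S)
print("pivot",unproj("top",f([(106,176)]),95))
E
```

```text
[[724.4 110.5  40. ]
 [578.1  75.1  40. ]
 [470.3  53.   40. ]
 [379.   35.2  40. ]
 [744.9  11.6  40. ]
 [601.6 -21.4  40. ]
 [487.4 -43.2  40. ]
 [400.9 -58.6  40. ]]
yaw 0.21452400003795435 [  0.21787657 -48.75413308]
yaw 0.20118402134600438 [   0.20394301 -141.86569564]
bar [[500.30704937  66.12531903 110.        ]
 [519.55036598 -40.45311873 110.        ]] [509.92870767  12.83610015 110.        ]
jaw top edge [[570.26581938  74.27559413  92.        ]
 [588.62528543 -19.04402454  92.        ]] [579.4455524   27.61578479  92.        ]
shoe [[689.9546097   55.80173243  98.        ]]
pivot [[706.46876292 155.61881889  95.        ]]
```

```bash
python3 - <<'E'
from h import *
go([510,12.6,175],0.208)
E
```

```text
t 1.0 pos [264.6 538.4 222.6] yaw 1.114 w 88.2 down [-0. -0. -1.] j6 -0.12
tx ty tz [  47.7 -363.7  452.2] spin 51.9 F [-0.2  0.5  0.4]
```

>>> move_arm:
  rows:
    - {"tx": 0, "ty": -30, "tz": 38, "spin": 4, "claw": 0.5}
    - {"tx": 0, "ty": -60, "tz": 75, "spin": 9, "claw": 0.5}
    - {"tx": 0, "ty": -95, "tz": 118, "spin": 14, "claw": 0.5}
    - {"tx": 0, "ty": -130, "tz": 161, "spin": 19, "claw": 0.5}
    - {"tx": 0, "ty": -165, "tz": 205, "spin": 24, "claw": 0.5}
    - {"tx": 5, "ty": -200, "tz": 248, "spin": 30, "claw": 0.5}
    - {"tx": 10, "ty": -235, "tz": 292, "spin": 35, "claw": 0.5}
    - {"tx": 20, "ty": -270, "tz": 335, "spin": 40, "claw": 0.5}
    - {"tx": 30, "ty": -300, "tz": 373, "spin": 44, "claw": 0.5}
    - {"tx": 40, "ty": -330, "tz": 410, "spin": 48, "claw": 0.5}
    - {"tx": 47, "ty": -352, "tz": 437, "spin": 51, "claw": 0.5}
    - {"tx": 47.7, "ty": -363.7, "tz": 452.2, "spin": 51.9, "claw": 0.5}

```text
time: 2.2
position: [510.7, 9.9, 174.4]
eef_rot: [0.549, 0.446, 0.549, -0.446]
contact_force: [0.1, 0.1, 0.8]
gripper_width: 43.7
```

```bash
python3 - <<'E'
from h import *
go([510,12.6,91],0.208)
im=ctrl.capture("wrist"); cv2.imwrite("pics/w1.png",im[:,:,::-1])
for l in("bar_mid","jaw_face"): print([(round(d["p"],2),np.round(d["location"])) for d in ctrl.landmark_of("wrist",l)])
E
```

```text
t 2.2 pos [510.7   9.9 174.4] yaw 0.205 w 43.7 down [-0. -0. -1.] j6 -0.32
tx ty tz [83.4 -0.2 -2.8] spin -0.2 F [0.1 0.1 0.8]
[(0.72, array([512.,  13., 110.]))]
[]
```

View pics/w1.png

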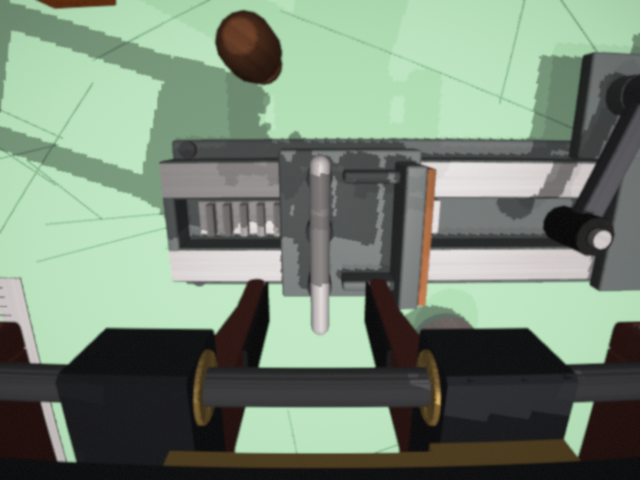

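The wrist picture shows the bar upright at column 320, midway between the fingers, with the rails level. So the heading is right, and I'm going down.

>>> move_arm:
  rows:
    - {"tx": 30, "ty": 0.5, "tz": -3, "spin": 0, "claw": 0.5}
    - {"tx": 60, "ty": 0.5, "tz": -3, "spin": 0, "claw": 0.5}
    - {"tx": 83, "ty": 0.5, "tz": -3, "spin": 0, "claw": 0.5}
    - {"tx": 83, "ty": 0.5, "tz": -3, "spin": 0, "claw": 0.3}
    - {"tx": 83, "ty": 0.5, "tz": -3, "spin": 0, "claw": 0.05}
    - {"tx": 83, "ty": 0.5, "tz": -3, "spin": 0, "claw": 0.05}
    - {"tx": 83, "ty": 0.5, "tz": -3, "spin": 0, "claw": 0.05}
    - {"tx": 83, "ty": 0.5, "tz": -3, "spin": 0, "claw": 0.05}
  squeeze: 35

```text
time: 3.15
position: [511.8, 13.8, 92.9]
eef_rot: [0.549, 0.447, 0.548, -0.446]
contact_force: [0.7, 1.6, 4.8]
gripper_width: 11.5
```

```bash
python3 - <<'E'
from h import *
go([510,12.6,91],0.205)
E
```

```text
t 3.15 pos [511.8  13.8  92.9] yaw 0.205 w 11.5 down [ 0.002 -0.    -1.   ] j6 -0.31
tx ty tz [ 1.9 -2.   0.8] spin -0.0 F [0.7 1.6 4.8]
```

>>> move_arm:
  rows:
    - {"tx": -6, "ty": 0, "tz": 0, "spin": 0, "claw": 0.05}
    - {"tx": -12, "ty": 0, "tz": 0, "spin": 0, "claw": 0.05}
    - {"tx": -17, "ty": 0, "tz": 0, "spin": 0, "claw": 0.05}
    - {"tx": -17, "ty": 0, "tz": 0, "spin": 0, "claw": 0.05}

```text
time: 3.55
position: [511.5, 13.7, 110.3]
eef_rot: [0.549, 0.447, 0.548, -0.446]
contact_force: [0.1, -0.4, -8.8]
gripper_width: 11.1
```

```bash
python3 - <<'E'
from h import *
go([511.8,13.8,107],0.205)
im=ctrl.capture("wrist"); cv2.imwrite("pics/w2.png",im[:,:,::-1])
E
```

```text
t 3.55 pos [511.5  13.7 110.3] yaw 0.205 w 11.1 down [ 0.002 -0.    -1.   ] j6 -0.31
tx ty tz [ 3.3  0.3 -0. ] spin -0.0 F [ 0.1 -0.4 -8.8]
```

View pics/w2.png

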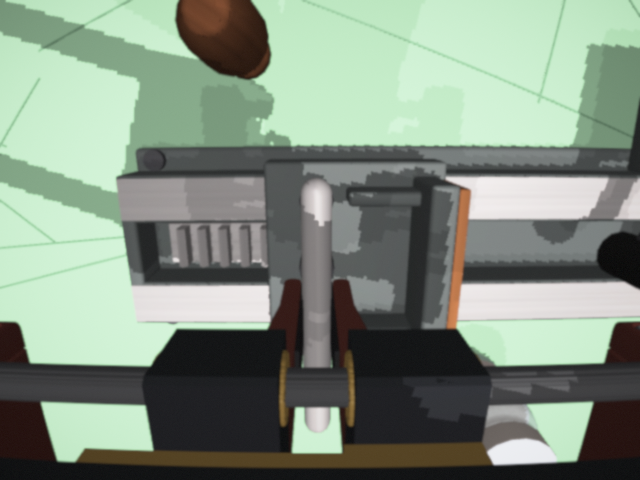

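The bar is gripped. A downward force of 8.8 N matches the spring at about 17 mm lift. Next I slide the jaw back four notches (56 mm).

>>> move_arm:
  rows:
    - {"tx": 0, "ty": -8, "tz": 0, "spin": 0, "claw": 0.05}
    - {"tx": 0, "ty": -18, "tz": 0, "spin": 0, "claw": 0.05}
    - {"tx": 0, "ty": -28, "tz": 0, "spin": 0, "claw": 0.05}
    - {"tx": 0, "ty": -38, "tz": 0, "spin": 0, "claw": 0.05}
    - {"tx": 0, "ty": -48, "tz": 0, "spin": 0, "claw": 0.05}
    - {"tx": 0, "ty": -56, "tz": 0, "spin": 0, "claw": 0.05}
    - {"tx": 0, "ty": -56, "tz": 0, "spin": 0, "claw": 0.05}

```text
time: 4.3
position: [454.4, 1.7, 109.7]
eef_rot: [0.549, 0.446, 0.548, -0.447]
contact_force: [0.1, -3.6, -7.3]
gripper_width: 11.2
```

```bash
python3 - <<'E'
from h import *
u=np.array([np.cos(.205),np.sin(.205)]);p=np.array([511.8,13.8])-56*u
go([*p,93],0.205)
E
```

```text
t 4.3 pos [454.4   1.7 109.7] yaw 0.205 w 11.2 down [-0.    -0.001 -1.   ] j6 -0.35
tx ty tz [16.7  2.7 -0.2] spin -0.0 F [ 0.1 -3.6 -7.3]
```

>>> move_arm:
  rows:
    - {"tx": 0, "ty": 2.5, "tz": 0, "spin": 0, "claw": 0.05}
    - {"tx": 6, "ty": 2.5, "tz": 0, "spin": 0, "claw": 0.05}
    - {"tx": 12, "ty": 2.5, "tz": 0, "spin": 0, "claw": 0.05}
    - {"tx": 17, "ty": 2.5, "tz": 0, "spin": 0, "claw": 0.05}
    - {"tx": 17, "ty": 2.5, "tz": 0, "spin": 0, "claw": 0.05}

```text
time: 4.8
position: [458.1, 2.4, 92.9]
eef_rot: [0.549, 0.446, 0.548, -0.446]
contact_force: [0.4, -0.4, 0.4]
gripper_width: 11.1
```

```bash
python3 - <<'E'
from h import *
u=np.array([np.cos(.205),np.sin(.205)]);p=np.array([511.8,13.8])-56*u
go([*p,93],0.205)
E
```

```text
t 4.8 pos [458.1   2.4  92.9] yaw 0.205 w 11.1 down [ 0.002 -0.001 -1.   ] j6 -0.35
tx ty tz [-0.1 -1.1 -0.2] spin -0.0 F [ 0.4 -0.4  0.4]
```

>>> move_arm:
  rows:
    - {"tx": 0, "ty": 0, "tz": 0, "spin": 0, "claw": 0.25}
    - {"tx": 0, "ty": 0, "tz": 0, "spin": 0, "claw": 0.45}
    - {"tx": -40, "ty": 0, "tz": 0, "spin": 0, "claw": 0.5}
    - {"tx": -80, "ty": 0, "tz": 0, "spin": 0, "claw": 0.7}
    - {"tx": -110, "ty": 0, "tz": 0, "spin": 0, "claw": 1}

```text
time: 5.3
position: [458.5, 2.7, 205.0]
eef_rot: [0.549, 0.447, 0.547, -0.446]
contact_force: [0.2, 0.6, 0.1]
gripper_width: 47.4
```

```bash
python3 - <<'E'
from h import *
go([453,351,180],1.337)
E
```

```text
t 5.3 pos [458.5   2.7 205. ] yaw 0.205 w 47.4 down [ 0.003 -0.001 -1.   ] j6 -0.35
tx ty tz [  24.8   65.3 -342.2] spin -64.9 F [0.2 0.6 0.1]
```

>>> move_arm:
  rows:
    - {"tx": 0, "ty": 6, "tz": -35, "spin": -7, "claw": 1}
    - {"tx": 0, "ty": 13, "tz": -75, "spin": -14, "claw": 1}
    - {"tx": 0, "ty": 21, "tz": -115, "spin": -22, "claw": 1}
    - {"tx": 0, "ty": 30, "tz": -155, "spin": -30, "claw": 1}
    - {"tx": 0, "ty": 38, "tz": -195, "spin": -38, "claw": 1}
    - {"tx": 5, "ty": 45, "tz": -235, "spin": -46, "claw": 1}
    - {"tx": 12, "ty": 53, "tz": -275, "spin": -54, "claw": 1}
    - {"tx": 20, "ty": 60, "tz": -315, "spin": -61, "claw": 1}
    - {"tx": 25, "ty": 65, "tz": -342, "spin": -65, "claw": 1}
    - {"tx": 25, "ty": 65, "tz": -342, "spin": -65, "claw": 1}

```text
time: 6.3
position: [452.2, 354.1, 179.0]
eef_rot: [0.703, 0.08, 0.702, -0.08]
contact_force: [0.2, -0.1, 0.1]
gripper_width: 87.9
```

```bash
python3 - <<'E'
from h import *
go([453,351,12],1.337)
im=ctrl.capture("wrist"); cv2.imwrite("pics/w3.png",im[:,:,::-1])
print([(round(d["p"],2),np.round(d["location"])) for d in ctrl.landmark_of("wrist","arched_block")])
m=max(ctrl.cut_out("wrist","arched_block"),key=lambda d:d["p"])["region"]
print(proj("wrist",[[453,351,0],[453,351,70]]).round())
E
```

```text
t 6.3 pos [452.2 354.1 179. ] yaw 1.344 w 87.9 down [ 0.003  0.001 -1.   ] j6 -0.8
tx ty tz [167.   -3.    1.1] spin 0.4 F [ 0.2 -0.1  0.1]
[(0.65, array([452., 349.,   1.])), (0.61, array([360., 495.,   2.])), (0.61, array([276., 202.,  -2.])), (0.59, array([499., 588.,   1.]))]
[[317. 216.]
 [317. 237.]]
```

View pics/w3.png

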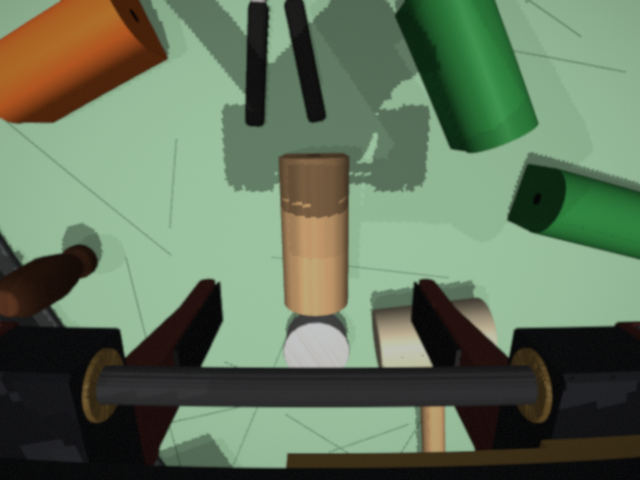

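```bash
python3 - <<'E'
from h import *
y=1.337-np.pi/2; a=np.array([np.cos(y),np.sin(y),0]); b=np.array([-a[1],a[0],0]); c=np.array([453,351,0])
P=[c+sx*60*a+sy*27*b+[0,0,z] for z,sy in((43,1),(43,-1),(70,0)) for sx in(-1,1)]
print(proj("wrist",P).round())
E
```

```text
[[353. 152.]
 [349. 297.]
 [282. 151.]
 [285. 296.]
 [317. 154.]
 [317. 311.]]
```

>>> move_arm:
  rows:
    - {"tx": 40, "ty": -3, "tz": 3.5, "spin": 0.4, "claw": 1}
    - {"tx": 80, "ty": -3, "tz": 3.5, "spin": 0.4, "claw": 1}
    - {"tx": 120, "ty": -3, "tz": 3.5, "spin": 0.4, "claw": 1}
    - {"tx": 150, "ty": -3, "tz": 3.5, "spin": 0.4, "claw": 1}
    - {"tx": 167, "ty": -3, "tz": 3.5, "spin": 0.4, "claw": 1}
    - {"tx": 167, "ty": -3, "tz": 3.5, "spin": 0.4, "claw": 0.8}
    - {"tx": 167, "ty": -3, "tz": 3.5, "spin": 0.4, "claw": 0.5}
    - {"tx": 167, "ty": -3, "tz": 3.5, "spin": 0.4, "claw": 0.5}
    - {"tx": 167, "ty": -3, "tz": 3.5, "spin": 0.4, "claw": 0.5}
    - {"tx": 167, "ty": -3, "tz": 3.5, "spin": 0.4, "claw": 0.5}
  squeeze: 30

```text
time: 7.45
position: [457.2, 347.3, 14.3]
eef_rot: [0.704, 0.085, 0.7, -0.084]
contact_force: [0.1, 1.0, 5.0]
gripper_width: 54.2
```

```bash
python3 - <<'E'
from h import *
go([453,351,12],1.337)
E
```

```text
t 7.45 pos [457.2 347.3  14.3] yaw 1.331 w 54.2 down [ 0.006  0.001 -1.   ] j6 -0.8
tx ty tz [ 2.2  2.6 -5. ] spin -0.3 F [0.1 1.  5. ]
```

>>> move_arm:
  rows:
    - {"tx": -25, "ty": 0, "tz": 0, "spin": 0, "claw": 0.5}
    - {"tx": -60, "ty": 0, "tz": 0, "spin": 0, "claw": 0.5}
    - {"tx": -100, "ty": 0, "tz": 0, "spin": 0, "claw": 0.5}
    - {"tx": -140, "ty": 0, "tz": 0, "spin": 0, "claw": 0.5}
    - {"tx": -165, "ty": 0, "tz": 0, "spin": 0, "claw": 0.5}
    - {"tx": -170, "ty": 0, "tz": 0, "spin": 0, "claw": 0.5}

```text
time: 8.05
position: [457.6, 348.1, 187.7]
eef_rot: [0.706, 0.086, 0.698, -0.083]
contact_force: [0.4, -0.4, -2.6]
gripper_width: 53.8
```

```bash
python3 - <<'E'
from h import *
go([603.5,32,155],.205+np.pi/2)
im=ctrl.capture("wrist"); cv2.imwrite("pics/w4.png",im[:,:,::-1])
E
```

```text
t 8.05 pos [457.6 348.1 187.7] yaw 1.331 w 53.8 down [ 0.011  0.004 -1.   ] j6 -0.8
tx ty tz [  33.1 -272.7  216.3] spin -25.5 F [ 0.4 -0.4 -2.6]
```

View pics/w4.png

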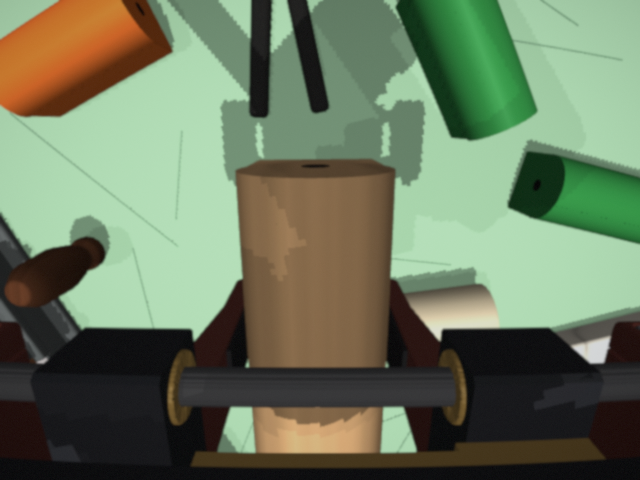

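```bash
python3 - <<'E'
from h import *
s=ctrl.read_state();M=rot();p=s["position"]
# block base is 14.3 beyond... along tool x; block axis along tool z
for off in(-6,-3,0,3):
    out=[]
    for h,w in((70,0),(43,27),(43,-27)):
        out.append(p+M@np.array([14.3-h,w,off-60]))
    print(off,proj("wrist",out).round().tolist())
E
```

```text
-6 [[314.0, 168.0], [393.0, 160.0], [236.0, 160.0]]
-3 [[314.0, 179.0], [393.0, 169.0], [236.0, 169.0]]
0 [[314.0, 189.0], [392.0, 178.0], [237.0, 178.0]]
3 [[314.0, 200.0], [392.0, 186.0], [237.0, 186.0]]
```

>>> move_arm:
  rows:
    - {"tx": 0, "ty": -18, "tz": 14, "spin": -2, "claw": 0.5}
    - {"tx": 0, "ty": -43, "tz": 34, "spin": -4, "claw": 0.5}
    - {"tx": 0, "ty": -70, "tz": 56, "spin": -7, "claw": 0.5}
    - {"tx": 0, "ty": -100, "tz": 80, "spin": -10, "claw": 0.5}
    - {"tx": 0, "ty": -130, "tz": 104, "spin": -13, "claw": 0.5}
    - {"tx": 0, "ty": -160, "tz": 127, "spin": -16, "claw": 0.5}
    - {"tx": 0, "ty": -190, "tz": 151, "spin": -19, "claw": 0.5}
    - {"tx": 5, "ty": -220, "tz": 175, "spin": -22, "claw": 0.5}
    - {"tx": 10, "ty": -248, "tz": 198, "spin": -24, "claw": 0.5}
    - {"tx": 15, "ty": -265, "tz": 211, "spin": -25.5, "claw": 0.5}
    - {"tx": 15, "ty": -272.5, "tz": 217.5, "spin": -25.5, "claw": 0.5}
    - {"tx": 15, "ty": -272.5, "tz": 217.5, "spin": -25.5, "claw": 0.5}

```text
time: 9.3
position: [603.0, 30.6, 170.2]
eef_rot: [0.706, -0.071, 0.701, 0.073]
contact_force: [-0.4, -0.1, -2.7]
gripper_width: 53.6
```

```bash
python3 - <<'E'
from h import *
go([604.6,32.2,55],.205+np.pi/2)
im=ctrl.capture("wrist"); cv2.imwrite("pics/w5.png",im[:,:,::-1])
im=ctrl.capture("scene"); cv2.imwrite("pics/s5.png",cv2.resize(im[170:390,230:480,::-1],None,fx=2.5,fy=2.5))
E
```

```text
t 9.3 pos [603.   30.6 170.2] yaw 1.774 w 53.6 down [ 0.006  0.003 -1.   ] j6 -1.84
tx ty tz [115.2   1.    1. ] spin -0.1 F [-0.4 -0.1 -2.7]
```

View pics/w5.png

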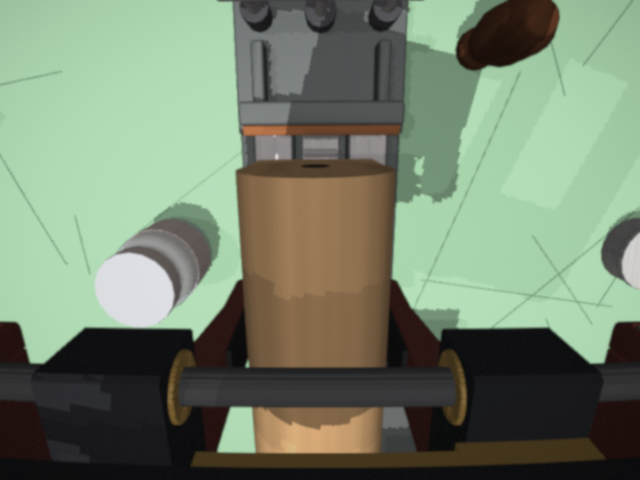

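View pics/s5.png

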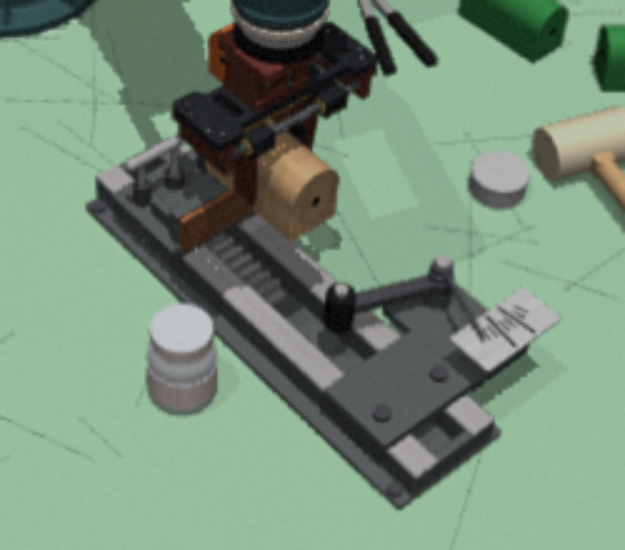

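```bash
python3 - <<'E'
from h import *
P=unproj("wrist",[(243,130),(402,128)],92);print(P,P.mean(0))
u=np.array([np.cos(.205),np.sin(.205)]);n=np.array([-u[1],u[0]])
q=P.mean(0)[:2]-[590,29.1];print(q@u,q@n)
E
```

```text
[[538.05609945 -26.0492676   92.        ]
 [517.22684166  68.01134143  92.        ]] [527.64147056  20.98103691  92.        ]
-62.705557487264 4.74518873987005
```

>>> move_arm:
  rows:
    - {"tx": 30, "ty": 2.5, "tz": 1, "spin": 0, "claw": 0.5}
    - {"tx": 60, "ty": 2.5, "tz": 1, "spin": 0, "claw": 0.5}
    - {"tx": 85, "ty": 2.5, "tz": 1, "spin": 0, "claw": 0.5}
    - {"tx": 100, "ty": 2.5, "tz": 1, "spin": 0, "claw": 0.5}
    - {"tx": 108, "ty": 2.5, "tz": 1, "spin": 0, "claw": 0.5}
    - {"tx": 112, "ty": 2.5, "tz": 1, "spin": 0, "claw": 0.5}
    - {"tx": 115, "ty": 2.5, "tz": 1, "spin": 0, "claw": 0.5}
    - {"tx": 115, "ty": 2.5, "tz": 1, "spin": 0, "claw": 0.5}

```text
time: 10.2
position: [604.4, 35.7, 56.6]
eef_rot: [0.706, -0.072, 0.7, 0.073]
contact_force: [-0.5, -0.8, -2.7]
gripper_width: 53.9
```

```bash
python3 - <<'E'
from h import *
go([604.6,34,54.3],.205+np.pi/2)
im=ctrl.capture("wrist"); cv2.imwrite("pics/w6.png",im[:,:,::-1])
im=ctrl.capture("scene"); cv2.imwrite("pics/s6.png",cv2.resize(im[170:390,230:480,::-1],None,fx=2.5,fy=2.5))
E
```

```text
t 10.2 pos [604.4  35.7  56.6] yaw 1.776 w 53.9 down [ 0.008  0.004 -1.   ] j6 -1.84
tx ty tz [ 2.3 -1.7 -0.2] spin 0.0 F [-0.5 -0.8 -2.7]
```

View pics/s6.png

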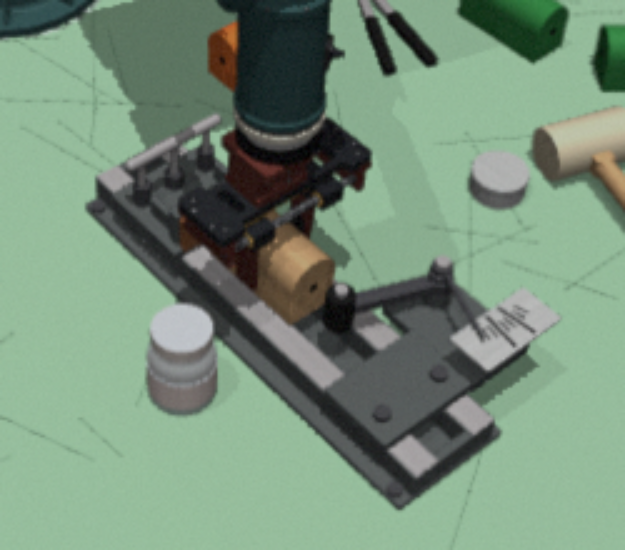

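>>> move_arm:
  rows:
    - {"tx": 1.5, "ty": -1.5, "tz": 0, "spin": 0, "claw": 0.5}
    - {"tx": 3, "ty": -1.5, "tz": 0, "spin": 0, "claw": 0.5}
    - {"tx": 3.5, "ty": -1.5, "tz": 0, "spin": 0, "claw": 0.5}
    - {"tx": 3.5, "ty": -1.5, "tz": 0, "spin": 0, "claw": 0.5}

```text
time: 10.7
position: [605.7, 33.7, 54.3]
eef_rot: [0.707, -0.072, 0.7, 0.073]
contact_force: [0.6, -0.8, 3.8]
gripper_width: 54.0
```

Contact made: the force went from -2.7 N to +3.8 N and z matches the expected 54.3. I'm releasing the block and rising.

>>> move_arm:
  rows:
    - {"tx": 0, "ty": 0, "tz": 0, "spin": 0, "claw": 0.7}
    - {"tx": 0, "ty": 0, "tz": 0, "spin": 0, "claw": 0.8}
    - {"tx": 0, "ty": 0, "tz": 0, "spin": 0, "claw": 0.85}
    - {"tx": -30, "ty": 0, "tz": 0, "spin": 0, "claw": 0.85}
    - {"tx": -70, "ty": 0, "tz": 0, "spin": 0, "claw": 0.85}
    - {"tx": -110, "ty": 0, "tz": 0, "spin": 0, "claw": 0.85}
    - {"tx": -140, "ty": 0, "tz": 0, "spin": 0, "claw": 0.6}
    - {"tx": -145, "ty": 0, "tz": 0, "spin": 0, "claw": 0.5}

```text
time: 11.5
position: [606.8, 33.2, 203.4]
eef_rot: [0.71, -0.072, 0.697, 0.073]
contact_force: [0.8, 0.6, -0.2]
gripper_width: 62.3
```

```bash
python3 - <<'E'
from h import *
go([458,2.5,175],.205)
im=ctrl.capture("wrist"); cv2.imwrite("pics/w7.png",im[:,:,::-1])
im=ctrl.capture("top"); cv2.imwrite("pics/t7.png",cv2.resize(im[110:310,250:400,::-1],None,fx=3,fy=3))
E
```

```text
t 11.5 pos [606.8  33.2 203.4] yaw 1.776 w 62.3 down [ 0.017  0.003 -1.   ] j6 -1.84
tx ty tz [  25.8    0.3 -152.4] spin -90.0 F [ 0.8  0.6 -0.2]
```

View pics/w7.png

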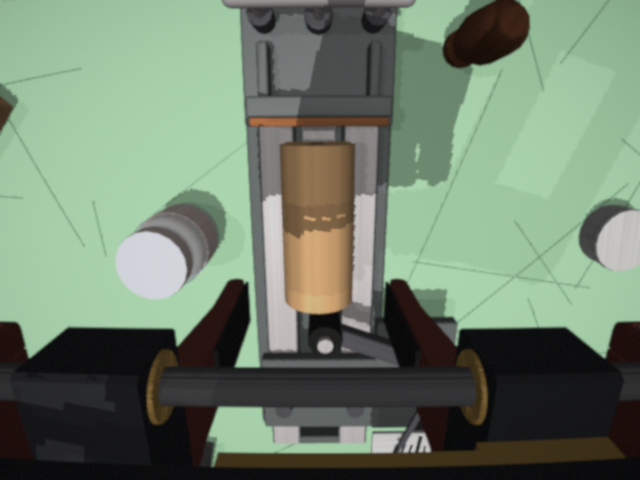

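View pics/t7.png

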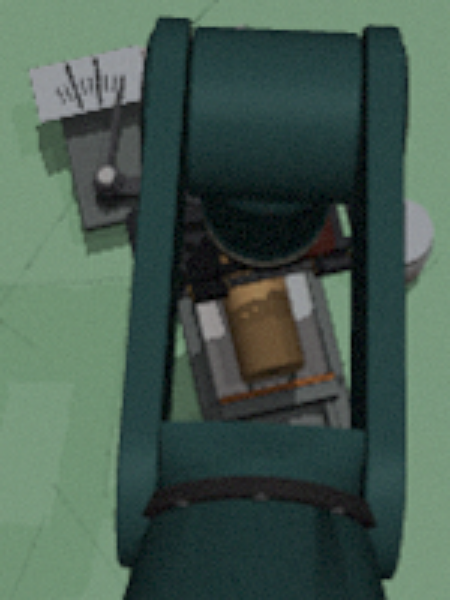

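The block stands centred on the rails, with gaps to the jaw (row 122) and the roller. Returning to the bar, I spin +90° to keep joint 6 mid-range.

>>> move_arm:
  rows:
    - {"tx": 0, "ty": 0, "tz": -10, "spin": 7, "claw": 0.5}
    - {"tx": 0, "ty": 0, "tz": -22, "spin": 15, "claw": 0.5}
    - {"tx": 0, "ty": 0, "tz": -36, "spin": 23, "claw": 0.5}
    - {"tx": 0, "ty": 0, "tz": -52, "spin": 31, "claw": 0.5}
    - {"tx": 0, "ty": 0, "tz": -68, "spin": 39, "claw": 0.5}
    - {"tx": 0, "ty": 0, "tz": -84, "spin": 47, "claw": 0.5}
    - {"tx": 0, "ty": 0, "tz": -100, "spin": 55, "claw": 0.5}
    - {"tx": 5, "ty": 0, "tz": -116, "spin": 63, "claw": 0.5}
    - {"tx": 10, "ty": 0, "tz": -130, "spin": 71, "claw": 0.5}
    - {"tx": 18, "ty": 0, "tz": -142, "spin": 79, "claw": 0.5}
    - {"tx": 25, "ty": 0.3, "tz": -152, "spin": 86, "claw": 0.5}
    - {"tx": 25.8, "ty": 0.3, "tz": -152.4, "spin": 90, "claw": 0.5}

```text
time: 12.8
position: [451.8, 2.9, 169.3]
eef_rot: [0.548, 0.45, 0.547, -0.445]
contact_force: [0.1, -0.4, 0.5]
gripper_width: 44.0
```

```bash
python3 - <<'E'
from h import *
go([458.1,2.4,91.5],.205)
im=ctrl.capture("wrist"); cv2.imwrite("pics/w8.png",im[:,:,::-1])
E
```

```text
t 12.8 pos [451.8   2.9 169.3] yaw 0.201 w 44.0 down [ 0.005  0.004 -1.   ] j6 -0.35
tx ty tz [77.8  5.6  2. ] spin -0.3 F [ 0.1 -0.4  0.5]
```

View pics/w8.png

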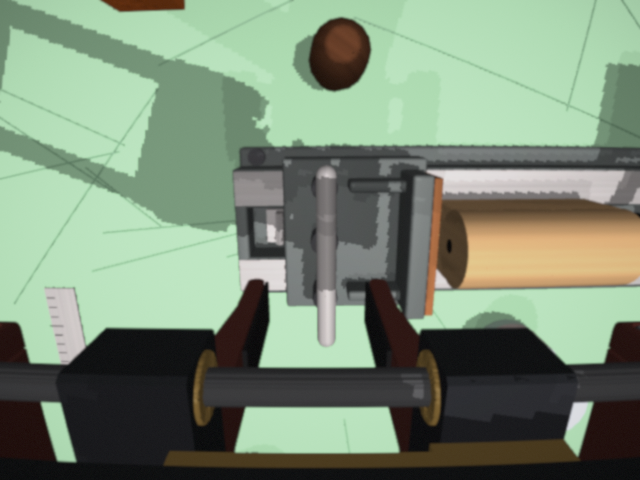

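>>> move_arm:
  rows:
    - {"tx": 25, "ty": 4, "tz": 2, "spin": 0, "claw": 0.5}
    - {"tx": 50, "ty": 5.6, "tz": 2, "spin": 0, "claw": 0.5}
    - {"tx": 70, "ty": 5.6, "tz": 2, "spin": 0, "claw": 0.5}
    - {"tx": 77, "ty": 5.6, "tz": 2, "spin": 0, "claw": 0.5}
    - {"tx": 77, "ty": 5.6, "tz": 2, "spin": 0, "claw": 0.3}
    - {"tx": 77, "ty": 5.6, "tz": 2, "spin": 0, "claw": 0.05}
    - {"tx": 77, "ty": 5.6, "tz": 2, "spin": 0, "claw": 0.05}
    - {"tx": 77, "ty": 5.6, "tz": 2, "spin": 0, "claw": 0.05}
    - {"tx": 77, "ty": 5.6, "tz": 2, "spin": 0, "claw": 0.05}
  squeeze: 45

```text
time: 13.75
position: [458.6, 2.1, 93.3]
eef_rot: [0.548, 0.45, 0.546, -0.446]
contact_force: [-3.9, -2.4, 5.8]
gripper_width: 11.2
```

```bash
python3 - <<'E'
from h import *
go([458.1,2.4,91.5],.205)
E
```

```text
t 13.75 pos [458.6   2.1  93.3] yaw 0.199 w 11.2 down [ 0.006  0.003 -1.   ] j6 -0.35
tx ty tz [ 1.8 -0.4 -0.4] spin -0.3 F [-3.9 -2.4  5.8]
```

>>> move_arm:
  rows:
    - {"tx": -6, "ty": -0.5, "tz": 0, "spin": 0, "claw": 0.05}
    - {"tx": -12, "ty": -0.5, "tz": 0, "spin": 0, "claw": 0.05}
    - {"tx": -17, "ty": -0.5, "tz": 0, "spin": 0, "claw": 0.05}
    - {"tx": -17, "ty": 5, "tz": 0, "spin": 0, "claw": 0.05}
    - {"tx": -17, "ty": 12, "tz": 0, "spin": 0, "claw": 0.05}
    - {"tx": -17, "ty": 18, "tz": 0, "spin": 0, "claw": 0.05}
    - {"tx": -17, "ty": 24, "tz": 0, "spin": 0, "claw": 0.05}
    - {"tx": -17, "ty": 30, "tz": 0, "spin": 0, "claw": 0.05}
    - {"tx": -17, "ty": 35, "tz": 0, "spin": 0, "claw": 0.05}
    - {"tx": -17, "ty": 40, "tz": 0, "spin": 0, "claw": 0.05}
    - {"tx": -17, "ty": 45, "tz": 0, "spin": 0, "claw": 0.05}
    - {"tx": -17, "ty": 45, "tz": 0, "spin": 0, "claw": 0.05}

```text
time: 14.95
position: [500.2, 11.0, 109.5]
eef_rot: [0.547, 0.449, 0.548, -0.447]
contact_force: [-6.8, -3.7, -7.8]
gripper_width: 11.0
```

```bash
python3 - <<'E'
from h import *
go([525.5,16.7,93],.205)
im=ctrl.capture("scene"); cv2.imwrite("pics/s9.png",cv2.resize(im[170:390,230:480,::-1],None,fx=2.5,fy=2.5))
E
```

```text
t 14.95 pos [500.2  11.  109.5] yaw 0.2 w 11.0 down [-0.     0.003 -1.   ] j6 -0.32
tx ty tz [16.5 25.9 -0.6] spin -0.3 F [-6.8 -3.7 -7.8]
```

View pics/s9.png

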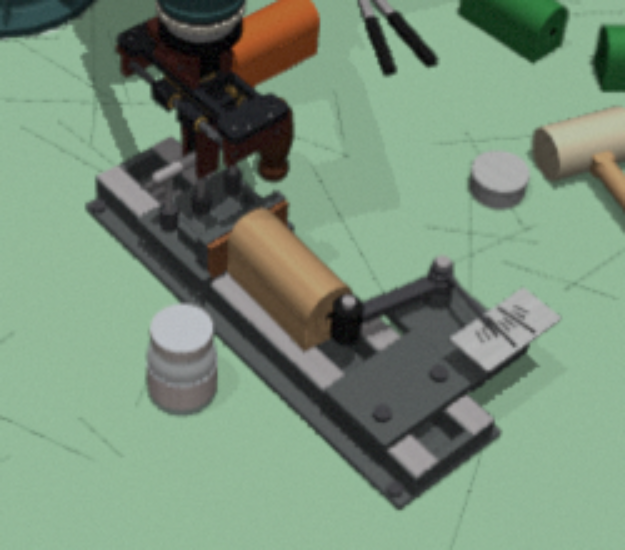

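The block now touches the roller (7 N pushing back). I push the remaining ~26 mm to the target notch.

>>> move_arm:
  rows:
    - {"tx": 0, "ty": 5, "tz": 0, "spin": 0, "claw": 0.05}
    - {"tx": 0, "ty": 10, "tz": 0, "spin": 0, "claw": 0.05}
    - {"tx": 0, "ty": 15, "tz": 0, "spin": 0, "claw": 0.05}
    - {"tx": 0, "ty": 20, "tz": 0, "spin": 0, "claw": 0.05}
    - {"tx": 0, "ty": 25, "tz": 0, "spin": 0, "claw": 0.05}
    - {"tx": 0, "ty": 27, "tz": 0, "spin": 0, "claw": 0.05}
    - {"tx": 0, "ty": 27, "tz": 0, "spin": 0, "claw": 0.05}
    - {"tx": 0, "ty": 27, "tz": 0, "spin": 0, "claw": 0.05}

```text
time: 15.8
position: [521.4, 15.5, 107.7]
eef_rot: [0.544, 0.446, 0.551, -0.449]
contact_force: [-12.2, -7.1, -7.3]
gripper_width: 11.1
```

```bash
python3 - <<'E'
from h import *
go([525.5,16.7,93],.205)
im=ctrl.capture("scene"); cv2.imwrite("pics/s10.png",cv2.resize(im[170:390,230:480,::-1],None,fx=2.5,fy=2.5))
im=ctrl.capture("top"); cv2.imwrite("pics/t10.png",cv2.resize(im[110:230,250:400,::-1],None,fx=5,fy=5,interpolation=2))
E
```

```text
t 15.8 pos [521.4  15.5 107.7] yaw 0.201 w 11.1 down [-0.011  0.002 -1.   ] j6 -0.3
tx ty tz [14.6  4.4 -0.3] spin -0.3 F [-12.2  -7.1  -7.3]
```

View pics/s10.png

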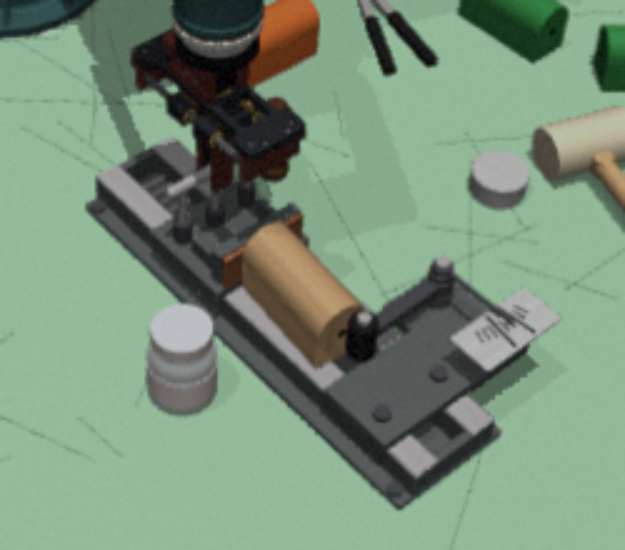

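View pics/t10.png

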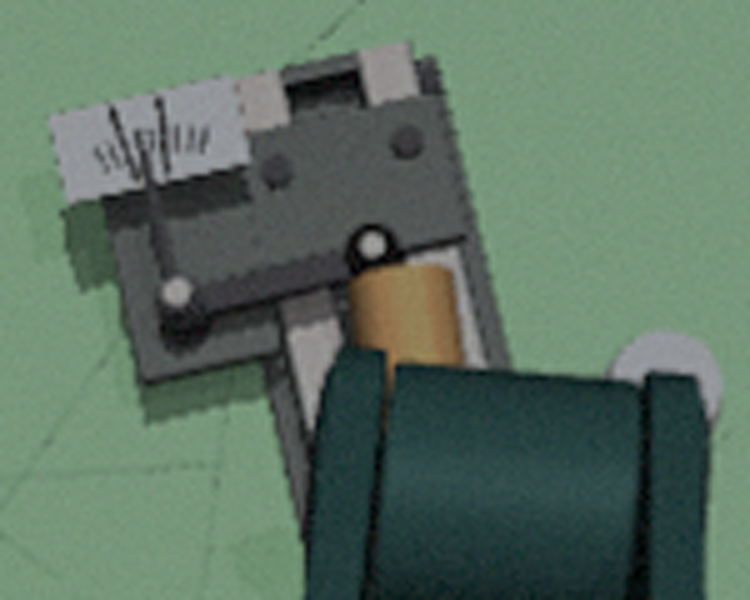

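>>> move_arm:
  rows:
    - {"tx": 0, "ty": 4, "tz": 0, "spin": 0, "claw": 0.05}
    - {"tx": 0, "ty": 8, "tz": 0, "spin": 0, "claw": 0.05}
    - {"tx": 0, "ty": 9, "tz": 0, "spin": 0, "claw": 0.05}
    - {"tx": 0, "ty": 9, "tz": 0, "spin": 0, "claw": 0.05}

```text
time: 16.3
position: [524.5, 16.3, 105.7]
eef_rot: [0.542, 0.442, 0.554, -0.452]
contact_force: [-12.5, -9.0, -7.0]
gripper_width: 10.7
```

```bash
python3 - <<'E'
from h import *
go([525.5,16.7,93],.205)
E
```

```text
t 16.3 pos [524.5  16.3 105.7] yaw 0.202 w 10.7 down [-0.022 -0.    -1.   ] j6 -0.3
tx ty tz [12.6  1.3 -0.2] spin -0.2 F [-12.5  -9.   -7. ]
```

>>> move_arm:
  rows:
    - {"tx": -1, "ty": 7, "tz": 0, "spin": 0, "claw": 0.05}
    - {"tx": -1, "ty": 7, "tz": 0, "spin": 0, "claw": 0.05}
    - {"tx": 3, "ty": 7, "tz": 0, "spin": 0, "claw": 0.05}
    - {"tx": 7, "ty": 7, "tz": 0, "spin": 0, "claw": 0.05}
    - {"tx": 11, "ty": 7, "tz": 0, "spin": 0, "claw": 0.05}
    - {"tx": 14, "ty": 7, "tz": 0, "spin": 0, "claw": 0.05}
    - {"tx": 14, "ty": 7, "tz": 0, "spin": 0, "claw": 0.05}

```text
time: 17.0
position: [526.7, 16.7, 93.0]
eef_rot: [0.54, 0.439, 0.556, -0.454]
contact_force: [-18.2, -7.2, 21.5]
gripper_width: 10.9
```

```bash
python3 - <<'E'
from h import *
go([525.5,16.7,93],.205)
E
```

```text
t 17.0 pos [526.7  16.7  93. ] yaw 0.203 w 10.9 down [-0.031 -0.002 -1.   ] j6 -0.29
tx ty tz [-0.  -1.2 -0.2] spin -0.1 F [-18.2  -7.2  21.5]
```

>>> move_arm:
  rows:
    - {"tx": 0, "ty": 2, "tz": 0, "spin": 0, "claw": 0.05}
    - {"tx": 0, "ty": 0, "tz": 0, "spin": 0, "claw": 0.05}
    - {"tx": 0, "ty": 0, "tz": 0, "spin": 0, "claw": 0.05}

```text
time: 17.3
position: [524.6, 16.2, 93.2]
eef_rot: [0.539, 0.438, 0.557, -0.455]
contact_force: [-9.8, -5.8, 3.8]
gripper_width: 10.6
```

```bash
python3 - <<'E'
from h import *
go([525.5,16.7,93],.205)
im=ctrl.capture("scene"); cv2.imwrite("pics/s11.png",cv2.resize(im[170:390,230:480,::-1],None,fx=2.5,fy=2.5))
im=ctrl.capture("top"); cv2.imwrite("pics/t11.png",cv2.resize(im[110:230,250:400,::-1],None,fx=5,fy=5,interpolation=2))
E
```

```text
t 17.3 pos [524.6  16.2  93.2] yaw 0.203 w 10.6 down [-0.035 -0.003 -0.999] j6 -0.29
tx ty tz [ 0.1  1.  -0.3] spin -0.1 F [-9.8 -5.8  3.8]
```

View pics/s11.png

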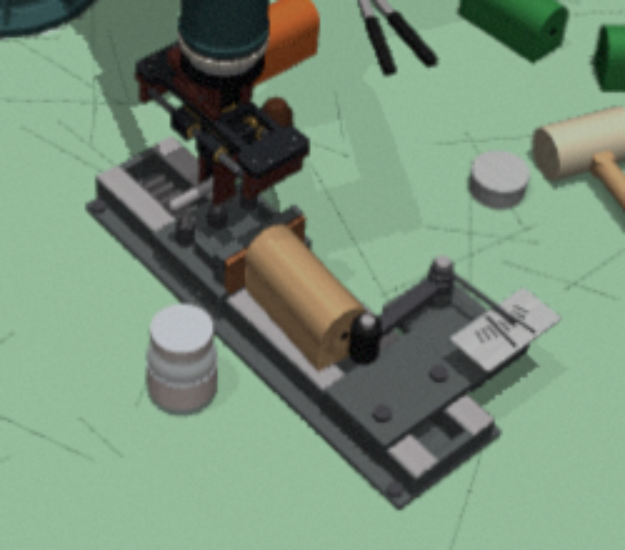

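View pics/t11.png

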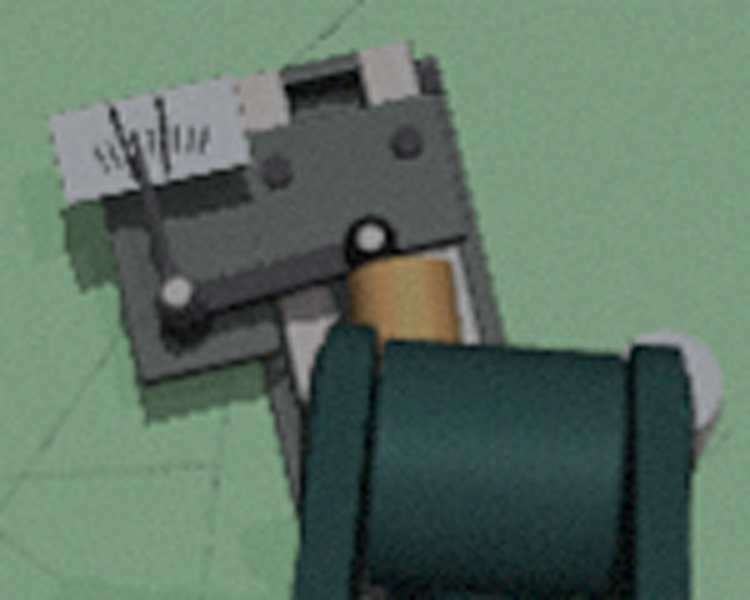

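Pointer angles from the top crop (pivot 178,290; long marks at 5.9° and 19.6°; pointer about 16°) give roughly 0.42 rad, which is inside the window. I'll ease the push, then release.

>>> move_arm:
  rows:
    - {"tx": 0, "ty": -1.5, "tz": 0, "spin": 0, "claw": 0.05}
    - {"tx": 0, "ty": -3, "tz": 0, "spin": 0, "claw": 0.05}
    - {"tx": 0, "ty": -3, "tz": 0, "spin": 0, "claw": 0.05}

```text
time: 17.7
position: [523.6, 15.9, 93.4]
eef_rot: [0.54, 0.439, 0.556, -0.455]
contact_force: [2.4, -0.5, -10.8]
gripper_width: 10.9
```

>>> move_arm:
  rows:
    - {"tx": 0, "ty": 0, "tz": 0, "spin": 0, "claw": 0.2}
    - {"tx": 0, "ty": 0, "tz": 0, "spin": 0, "claw": 0.4}
    - {"tx": 0, "ty": 0, "tz": 0, "spin": 0, "claw": 0.5}
    - {"tx": -30, "ty": 0, "tz": 0, "spin": 0, "claw": 0.5}
    - {"tx": -70, "ty": 0, "tz": 0, "spin": 0, "claw": 0.5}
    - {"tx": -110, "ty": 0, "tz": 0, "spin": 0, "claw": 0.5}
    - {"tx": -130, "ty": -40, "tz": 0, "spin": 0, "claw": 0.5}
    - {"tx": -140, "ty": -80, "tz": 0, "spin": 0, "claw": 0.5}

```text
time: 18.5
position: [451.3, -0.1, 238.6]
eef_rot: [0.542, 0.44, 0.555, -0.453]
contact_force: [-0.1, -0.0, -0.0]
gripper_width: 43.6
```

```bash
python3 - <<'E'
from h import *
go([525.5,16.7,93],.205)
im=ctrl.capture("scene"); cv2.imwrite("pics/s12.png",cv2.resize(im[170:390,230:480,::-1],None,fx=2.5,fy=2.5))
im=ctrl.capture("top"); cv2.imwrite("pics/t12.png",cv2.resize(im[110:230,250:400,::-1],None,fx=5,fy=5,interpolation=2))
for l in["bar_mid","jaw_face","shoe","arched_block"]:
    for c in ("top","scene"):
        print(l,c,[(round(d["p"],2),[round(float(v)) for v in d["location"]]) for d in ctrl.landmark_of(c,l)][:5])
E
```

```text
t 18.5 pos [ 4.513e+02 -1.000e-01  2.386e+02] yaw 0.204 w 43.6 down [-0.026 -0.003 -1.   ] j6 -0.35
tx ty tz [143.6  79.9  -1.2] spin -0.1 F [-0.1 -0.  -0. ]
bar_mid top []
bar_mid scene []
jaw_face top []
jaw_face scene [(0.56, [598, 31, 39]), (0.27, [544, -467, 0])]
shoe top [(0.77, [729, 60, 79])]
shoe scene []
arched_block top [(0.89, [492, 589, 5]), (0.59, [358, 492, 2]), (0.56, [658, 39, 38])]
arched_block scene [(0.97, [280, 202, 1]), (0.81, [496, 591, -2]), (0.77, [656, 38, 41]), (0.61, [355, 487, -2])]
```

View pics/s12.png

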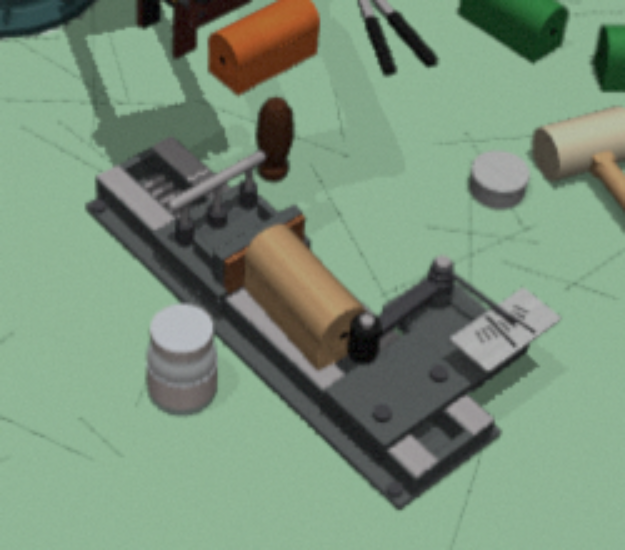

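View pics/t12.png

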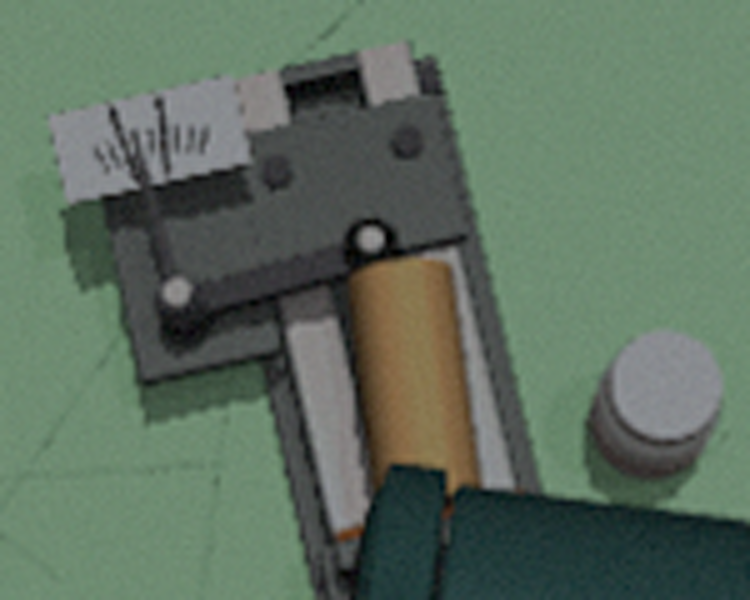

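The jaw holds by itself. In the top crop the block's edges look turned about 7° from the rails, so I'll measure it closely.

```bash
python3 - <<'E'
from h import *
im=ctrl.capture("top")
cv2.imwrite("pics/t13a.png",cv2.resize(im[120:160,255:305,::-1],None,fx=14,fy=14,interpolation=2))
f=lambda L:[(250+u/5,110+v/5) for u,v in L]
Q=unproj("top",f([(350,275),(375,490),(455,262),(480,490)]),83);print(Q.round(1))
for a,b in((0,1),(2,3)):
    d=Q[a]-Q[b];print(np.arctan2(d[1],d[0]))
Q=unproj("top",f([(285,320),(335,530),(465,240),(535,490)]),40)
for a,b in((0,1),(2,3)):
    d=Q[a]-Q[b];print(np.arctan2(d[1],d[0]))
p=[520,18,260]
go(p,.205)
E
```

```text
[[717.6  68.9  83. ]
 [606.9  58.1  83. ]
 [723.3  15.8  83. ]
 [605.9   5.8  83. ]]
0.09718660138102078
0.08489584414841574
0.2158927544966629
0.24329746990594392
t 19.05 pos [4.502e+02 3.000e-01 2.353e+02] yaw 0.203 w 44.0 down [-0.033 -0.002 -0.999] j6 -0.35
tx ty tz [-27.   71.1  -3.4] spin -0.1 F [ 0.8 -0.1  0.2]
```

View pics/t13a.png

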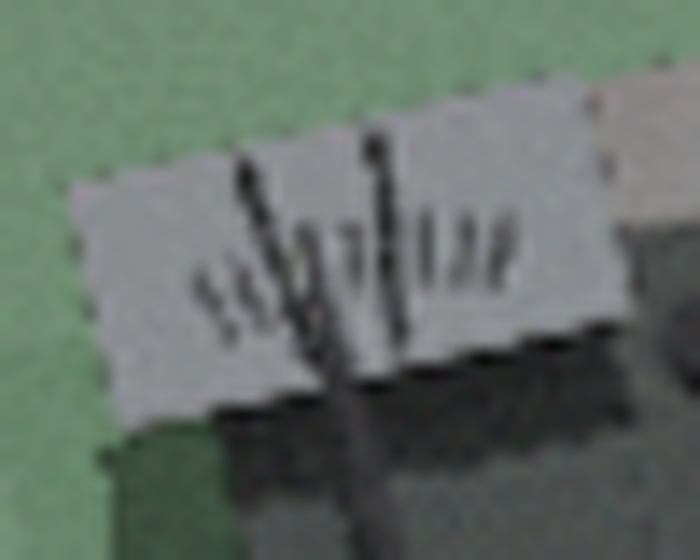

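>>> move_arm:
  rows:
    - {"tx": -10, "ty": 15, "tz": -3, "spin": -8, "claw": 0.8}
    - {"tx": -20, "ty": 35, "tz": -3, "spin": -16, "claw": 0.8}
    - {"tx": -27, "ty": 65, "tz": -3, "spin": -24, "claw": 0.8}
    - {"tx": -27, "ty": 95, "tz": -3, "spin": -32, "claw": 0.8}
    - {"tx": -27, "ty": 130, "tz": -3, "spin": -40, "claw": 0.8}
    - {"tx": -27, "ty": 160, "tz": -3, "spin": -48, "claw": 0.8}
    - {"tx": -27, "ty": 185, "tz": -3, "spin": -56, "claw": 0.8}
    - {"tx": -27, "ty": 200, "tz": -3, "spin": -64, "claw": 0.8}
    - {"tx": -27, "ty": 209, "tz": -3, "spin": -72, "claw": 0.8}
    - {"tx": -27, "ty": 209, "tz": -3, "spin": -80, "claw": 0.8}
    - {"tx": -27, "ty": 209, "tz": -3, "spin": -88, "claw": 0.8}
    - {"tx": -27, "ty": 209, "tz": -3, "spin": -90, "claw": 0.8}

```text
time: 20.25
position: [655.4, 45.7, 254.6]
eef_rot: [0.691, -0.073, 0.715, 0.074]
contact_force: [-0.3, 0.4, 0.0]
gripper_width: 70.5
```

```bash
python3 - <<'E'
from h import *
im=ctrl.capture("wrist"); cv2.imwrite("pics/w13.png",im[:,:,::-1])
go([656,39,54],.205+np.pi/2)
E
```

```text
t 20.3 pos [655.3  45.7 254.6] yaw 1.778 w 70.5 down [-0.034 -0.002 -0.999] j6 -1.81
tx ty tz [200.5  -7.6   6. ] spin 0.1 F [ 0.   0.8 -0.6]
```

View pics/w13.png

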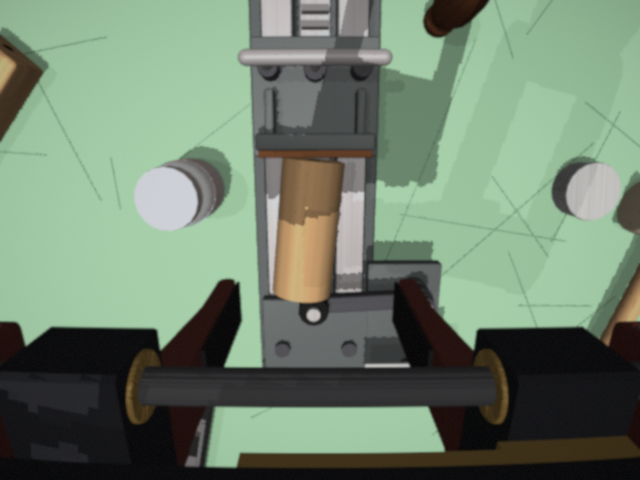

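```bash
python3 - <<'E'
from h import *
Q=unproj("wrist",[(274,298),(286,162),(333,300),(343,165)],83);print(Q.round(1))
for a,b in((0,1),(2,3)):
    d=Q[a]-Q[b];print(np.arctan2(d[1],d[0]),np.hypot(*d[:2]))
Q=unproj("wrist",[(262,290),(256,70),(377,260),(379,80)],10)
for a,b in((0,1),(2,3)):
    d=Q[a]-Q[b];print("base",np.arctan2(d[1],d[0]))
Q=unproj("wrist",[(257,150),(374,151)],92);d=Q[1]-Q[0];print("jaw",np.arctan2(-d[0],d[1]),Q.mean(0))
B=unproj("wrist",[(243,57),(388,57)],110);d=B[1]-B[0];print("bar",np.arctan2(-d[0],d[1]),np.hypot(*d[:2]),B.mean(0))
B=unproj("wrist",[(314,315)],98);print("shoe",B)
E
```

```text
[[732.3  22.1  83. ]
 [606.8   9.7  83. ]
 [722.9  76.8  83. ]
 [599.2  58.3  83. ]]
0.09827570280104331 126.14472793864893
0.14850981231534846 125.1105174543787
base 0.2005061745892174
base 0.23169965898660755
jaw 0.19860137685430532 [591.86272782  32.5713739   92.        ]
bar 0.20759494974447032 108.96908058594427 [523.88664931  18.31153775 110.        ]
shoe [[734.71893288  61.05945874  98.        ]]
```

The edges give a block heading of 0.10–0.15 against a clamp heading of about 0.207. It's inside tolerance but not by much: friction at the roller dragged the far end over. I'll square it with a light aligned grip.

>>> move_arm:
  rows:
    - {"tx": 40, "ty": -4, "tz": 7, "spin": 0, "claw": 0.95}
    - {"tx": 80, "ty": -4, "tz": 7, "spin": 0, "claw": 0.95}
    - {"tx": 110, "ty": -4, "tz": 7, "spin": 0, "claw": 0.95}
    - {"tx": 110, "ty": -4, "tz": 7, "spin": 0, "claw": 0.95}

```text
time: 20.7
position: [655.5, 43.1, 139.2]
eef_rot: [0.688, -0.072, 0.719, 0.074]
contact_force: [-0.2, 0.3, 0.0]
gripper_width: 83.4
```

```bash
python3 - <<'E'
from h import *
im=ctrl.capture("wrist"); cv2.imwrite("pics/w14.png",im[:,:,::-1])
go([657,43,56],.207+np.pi/2)
E
```

```text
t 20.75 pos [657.5  43.1 142.1] yaw 1.777 w 83.5 down [-0.039 -0.002 -0.999] j6 -1.81
tx ty tz [86.1 -0.5  2.8] spin -0.0 F [ 0.1  0.1 -0.1]
```

View pics/w14.png

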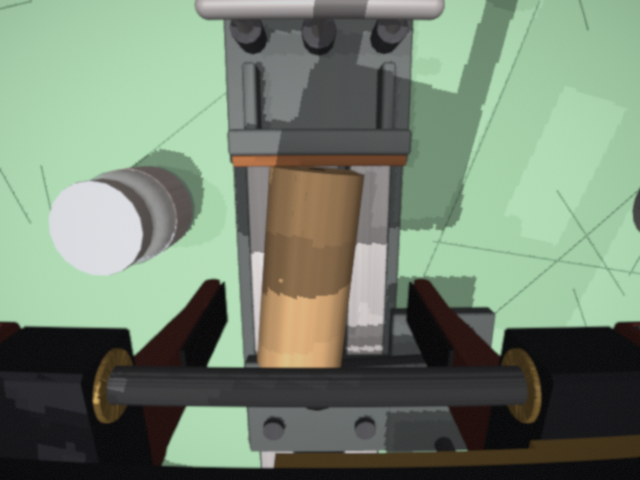

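>>> move_arm:
  rows:
    - {"tx": 30, "ty": -0.5, "tz": 2, "spin": 0, "claw": 0.95}
    - {"tx": 60, "ty": -0.5, "tz": 3, "spin": 0, "claw": 0.95}
    - {"tx": 78, "ty": -0.5, "tz": 3, "spin": 0, "claw": 0.95}
    - {"tx": 84, "ty": -0.5, "tz": 3, "spin": 0, "claw": 0.95}
    - {"tx": 84, "ty": -0.5, "tz": 3, "spin": 0, "claw": 0.8}
    - {"tx": 84, "ty": -0.5, "tz": 3, "spin": 0, "claw": 0.55}
    - {"tx": 84, "ty": -0.5, "tz": 3, "spin": 0, "claw": 0.55}
    - {"tx": 84, "ty": -0.5, "tz": 3, "spin": 0, "claw": 0.55}
    - {"tx": 84, "ty": -0.5, "tz": 3, "spin": 0, "claw": 0.5}
    - {"tx": 84, "ty": -0.5, "tz": 3, "spin": 0, "claw": 0.5}
    - {"tx": 84, "ty": -0.5, "tz": 3, "spin": 0, "claw": 0.5}
  squeeze: 20

```text
time: 21.85
position: [659.5, 41.3, 59.9]
eef_rot: [0.691, -0.073, 0.716, 0.073]
contact_force: [1.5, -5.2, 0.7]
gripper_width: 54.5
```

```bash
python3 - <<'E'
from h import *
im=ctrl.capture("wrist"); cv2.imwrite("pics/w15.png",im[:,:,::-1])
go([657,43,56],.207+np.pi/2); print(ctrl.read_state()["torque"])
E
```

```text
t 21.9 pos [659.5  41.2  59.9] yaw 1.778 w 54.6 down [-0.035 -0.005 -0.999] j6 -1.81
tx ty tz [ 4.   2.2 -1.9] spin 0.0 F [ 1.3 -5.8  0.4]
[-0.99776593 -0.3150347   0.14152544]
```

View pics/w15.png

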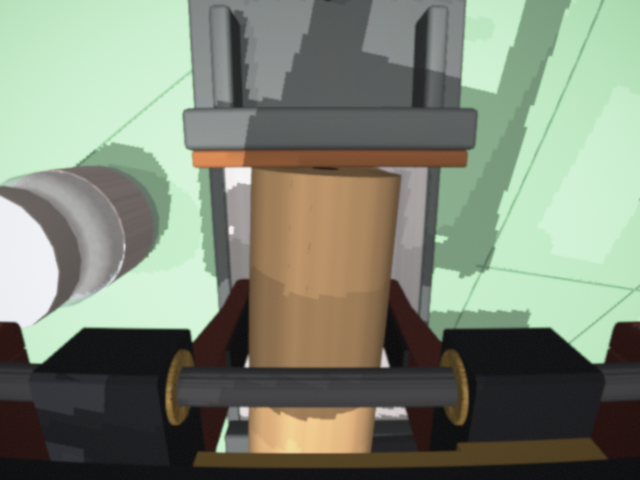

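>>> move_arm:
  rows:
    - {"tx": 0, "ty": 2, "tz": 0, "spin": -1, "claw": 0.5}
    - {"tx": 0, "ty": 3, "tz": 0, "spin": -2, "claw": 0.5}
    - {"tx": 0, "ty": 4, "tz": -1, "spin": -3, "claw": 0.5}
    - {"tx": 0, "ty": 4, "tz": -2, "spin": -3, "claw": 0.5}
    - {"tx": 0, "ty": 4, "tz": -3, "spin": -3, "claw": 0.5}
    - {"tx": 0, "ty": 4, "tz": -3, "spin": -3, "claw": 0.5}
  squeeze: 35

```text
time: 22.5
position: [657.5, 44.2, 60.0]
eef_rot: [0.69, -0.092, 0.712, 0.091]
contact_force: [5.0, -4.1, -8.1]
gripper_width: 54.5
```

```bash
python3 - <<'E'
from h import *
im=ctrl.capture("wrist"); cv2.imwrite("pics/w16.png",im[:,:,::-1])
go([657,43,56],.207+np.pi/2); print(ctrl.read_state()["torque"])
E
```

```text
t 22.55 pos [657.5  44.2  60.1] yaw 1.831 w 54.2 down [-0.031 -0.005 -0.999] j6 -1.86
tx ty tz [ 4.1 -1.1 -0.6] spin 3.0 F [ 3.5 -4.3 -8.7]
[-0.60220344 -0.76318726  0.08054477]
```

View pics/w16.png

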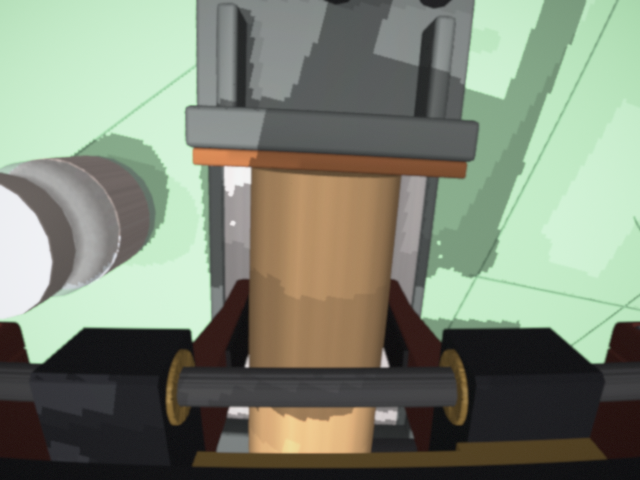

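The block's end is now parallel to the jaw face (block edge 250,168 to 400,178; jaw edge 195,162 to 465,175). I'm releasing it.

>>> move_arm:
  rows:
    - {"tx": 1, "ty": 0, "tz": 0, "spin": 0, "claw": 0.5}
    - {"tx": 1, "ty": 0, "tz": 0, "spin": 0, "claw": 0.7}
    - {"tx": 1, "ty": 0, "tz": 0, "spin": 0, "claw": 0.85}
    - {"tx": 1, "ty": 0, "tz": 0, "spin": 0, "claw": 0.9}
    - {"tx": -30, "ty": 0, "tz": 0, "spin": 1, "claw": 0.9}
    - {"tx": -70, "ty": 0, "tz": 0, "spin": 2, "claw": 0.9}
    - {"tx": -110, "ty": 0, "tz": 0, "spin": 3, "claw": 0.9}
    - {"tx": -150, "ty": 0, "tz": 0, "spin": 3, "claw": 0.9}
    - {"tx": -190, "ty": 0, "tz": 0, "spin": 3, "claw": 0.9}
    - {"tx": -195, "ty": 0, "tz": 0, "spin": 3, "claw": 0.9}

```text
time: 23.55
position: [666.8, 45.6, 261.3]
eef_rot: [0.696, -0.074, 0.711, 0.072]
contact_force: [0.6, 0.3, 0.4]
gripper_width: 79.2
```

```bash
python3 - <<'E'
from h import *
im=ctrl.capture("wrist"); cv2.imwrite("pics/w17.png",im[:,:,::-1])
im=ctrl.capture("scene"); cv2.imwrite("pics/s17.png",cv2.resize(im[170:390,230:480,::-1],None,fx=2.5,fy=2.5))
go([657,43,56],.207+np.pi/2)
E
```

```text
t 23.65 pos [664.4  45.5 256.6] yaw 1.779 w 78.6 down [-0.028 -0.005 -1.   ] j6 -1.81
tx ty tz [200.8  -1.1  -2.1] spin 0.1 F [-0.8  0.4  0. ]
```

View pics/w17.png

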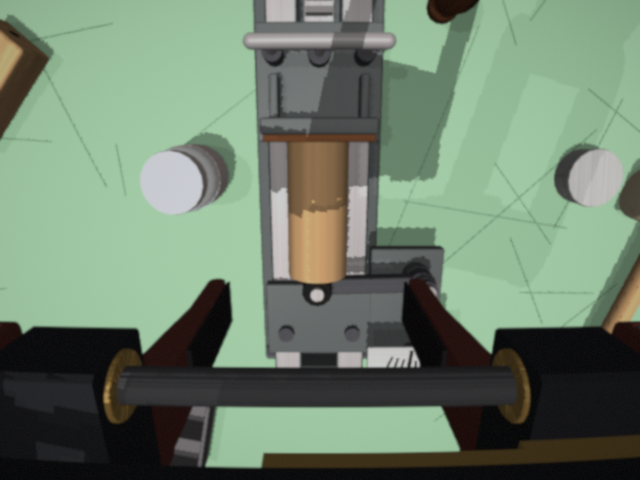

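View pics/s17.png

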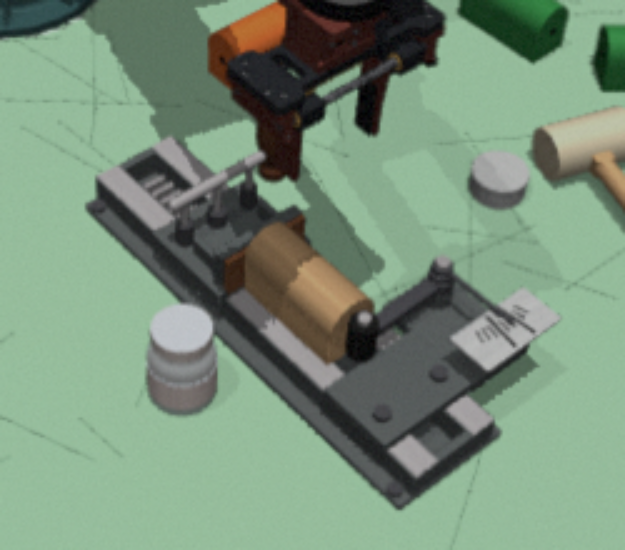

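The block is square and flush, touching jaw and roller. I'll move the arm aside for final checks.

>>> move_arm:
  rows:
    - {"tx": 0, "ty": 30, "tz": -15, "spin": 0, "claw": 0.9}
    - {"tx": 0, "ty": 65, "tz": -30, "spin": 0, "claw": 0.9}
    - {"tx": 0, "ty": 105, "tz": -45, "spin": 0, "claw": 0.9}
    - {"tx": 0, "ty": 145, "tz": -60, "spin": 0, "claw": 0.9}
    - {"tx": 0, "ty": 185, "tz": -80, "spin": 0, "claw": 0.9}
    - {"tx": 0, "ty": 225, "tz": -100, "spin": 0, "claw": 0.9}
    - {"tx": 0, "ty": 265, "tz": -120, "spin": 0, "claw": 0.9}
    - {"tx": 0, "ty": 290, "tz": -140, "spin": 0, "claw": 0.9}
    - {"tx": 0, "ty": 300, "tz": -150, "spin": 0, "claw": 0.9}
    - {"tx": 0, "ty": 300, "tz": -150, "spin": 0, "claw": 0.9}

```text
time: 24.65
position: [453.6, 308.3, 259.6]
eef_rot: [0.692, -0.075, 0.714, 0.073]
contact_force: [-0.5, -0.6, 0.0]
gripper_width: 79.2
```

```bash
python3 - <<'E'
from h import *
im=ctrl.capture("scene"); sc=im
im=ctrl.capture("top"); cv2.imwrite("pics/t18.png",cv2.resize(im[110:310,250:400,::-1],None,fx=3,fy=3,interpolation=2))
cv2.imwrite("pics/t18b.png",cv2.resize(im[120:175,255:325,::-1],None,fx=10,fy=10,interpolation=2))
for l in["bar_mid","jaw_face","shoe","arched_block","glue_jar","burnisher"]:
    for c in ("top","scene"):
        print(l,c,[(round(d["p"],2),[round(float(v)) for v in d["location"]]) for d in ctrl.landmark_of(c,l)][:5])
print(ctrl.read_state()["time"])
E
```

```text
bar_mid top [(0.7, [520, 14, 108])]
bar_mid scene [(0.57, [522, 17, 106]), (0.4, [656, 45, 40])]
jaw_face top [(0.62, [596, 32, 36]), (0.37, [590, 32, 0]), (0.19, [441, 128, -4])]
jaw_face scene [(0.61, [596, 34, 40]), (0.56, [664, 424, 0]), (0.16, [613, -319, 2])]
shoe top [(0.92, [726, 61, 79])]
shoe scene [(0.68, [726, 59, 80]), (0.15, [657, -87, 0])]
arched_block top [(0.94, [278, 201, -1]), (0.65, [352, 489, 1]), (0.63, [657, 45, 38]), (0.59, [496, 590, 4]), (0.24, [731, 57, 77])]
arched_block scene [(0.98, [277, 203, 3]), (0.91, [355, 491, -1]), (0.66, [500, 592, 1]), (0.57, [652, 43, 38])]
glue_jar top [(0.96, [659, -86, -5]), (0.42, [546, -468, 4])]
glue_jar scene [(0.6, [658, -84, 0])]
burnisher top [(0.57, [441, 125, -7])]
burnisher scene [(0.78, [444, 133, -1])]
25.35
```

View pics/t18.png

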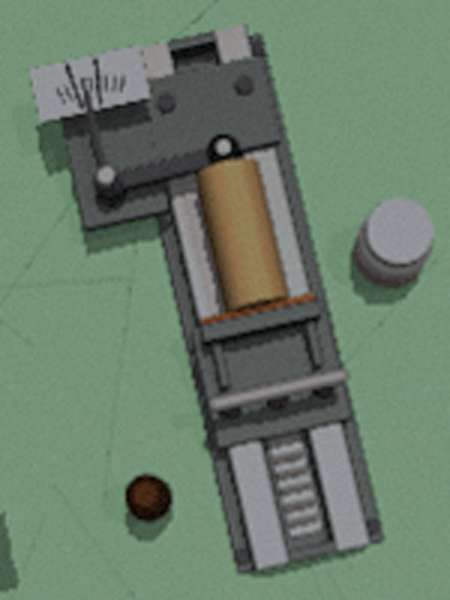

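View pics/t18b.png

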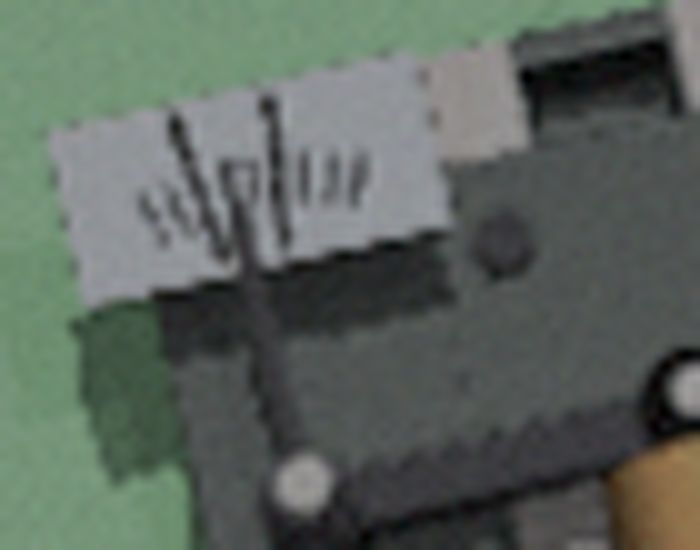

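The pointer lies about midway between the two long marks. The bar reads 106–108 mm (down is 110), the block is lengthwise at z ≈ 38, and the neighbouring jar and burnisher haven't moved. Handing in.

```bash
python3 -c "
from workcell import ctrl
print(ctrl.finish_job())"
```

```text
the job is handed in; nothing more can be done
None
```

The arched block is clamped lengthwise in the bench clamp and the job is handed in, at about 25 s of the 72 s allowed. No verdict was reported.

I slid the jaw back four notches, stood the pale arched block on the bed, then pushed the jaw forward five notches with the bar held up and let the bar drop. Roller friction had left the block turned about 0.1 rad, inside the limit but close, so I squared it with a light grip and let go.

Last checks:
- **Pointer:** it lies about midway between the long marks, at roughly 0.37 rad.
- **Block:** it is square in the bed, flush against the jaw and touching the roller. It measured about 38–41 mm above the bench and within a few mm of the centre line.
- **Release bar:** the gripper reached the same height as when the bar was down before, and the jaw held by itself afterwards. The camera put the bar at 106–108 mm against 110 mm nominal, which is within its error.
- **Other things:** the glue jar and burnisher measured within about 5 mm of their first readings. I did not re-measure the rest, but nothing touched them.

The measurements disagreed on two points. Jaw-face readings scattered by about 5 mm. Before squaring, the block's heading error read between 0.06 and 0.12 rad depending on which edge I used.

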